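# Change the steriliser over from generator to mains

### The job

Mains power is back, so change the bottle steriliser over at the white source selector box: throw the red generator lever fully off (towards the robot), then throw the green mains lever fully on (away from the robot, towards the dark stripe). The box's interlock blocks the other levers while the generator is on, so never have both on at once, and leave the blue inverter lever off.

Things in the scene. Friction and masses are not known exactly. Their poses are not given: they have to be found in the camera images.
- bank: White selector box, fixed: 170 mm deep (x), 290 wide (y), 60 high. Origin: centre of underside; x points from OFF edge (robot's side) to ON edge (dark stripe). Levers stand at y = -80, 0, +80 mm; which colour is where varies. While red is on, a hidden bar stops green and blue solid after about 0.1 rad (9 mm at the grip).
- generator (a joint): Lever with red grip; starts on. Value in rad: 0 = fully OFF, leaning 0.45 rad from upright towards the box's -x edge (robot's side); 0.90 = fully ON, leaning 0.45 rad to its +x edge; stops at both. Swings about an axis parallel to the box's y, 45 mm above the counter, mid-depth of the box. Stays where left; takes 2 to 4 N at the grip.
- generator_grip (a point): Centre of the red generator lever's grip: cylinder 22 mm in diameter, 36 mm long along the lever, on a 12 mm shaft; 85 mm from the pivot (so 122 mm above the counter and 37 mm off the pivot in x at either stop). Its z axis runs along the lever, away from the pivot.
- mains (a joint): Lever with green grip; starts off. Value in rad: 0 = fully OFF, leaning 0.45 rad from upright towards the box's -x edge (robot's side); 0.90 = fully ON, leaning 0.45 rad to its +x edge; stops at both. Swings about an axis parallel to the box's y, 45 mm above the counter, mid-depth of the box. Stays where left; takes 2 to 4 N at the grip.
- mains_grip (a point): Centre of the green mains lever's grip: cylinder 22 mm in diameter, 36 mm long along the lever, on a 12 mm shaft; 85 mm from the pivot (so 122 mm above the counter and 37 mm off the pivot in x at either stop). Its z axis runs along the lever, away from the pivot.
- inverter (a joint): Lever with blue grip; starts off. Value in rad: 0 = fully OFF, leaning 0.45 rad from upright towards the box's -x edge (robot's side); 0.90 = fully ON, leaning 0.45 rad to its +x edge; stops at both. Swings about an axis parallel to the box's y, 45 mm above the counter, mid-depth of the box. Stays where left; takes 2 to 4 N at the grip.

How it is judged:
By the outcome, as a careful person would: the job done as asked, in the order asked, and still so for the second after the job is handed in, with the robot touching nothing.
It also fails if it takes over 38 s, if anything falls off the work surface, if the arm or the gripper's body presses on something with over 40 N, if the wrist force passes 120 N, or if a joint passes its speed limit or range.

### The arm

A 6-joint arm with a two-finger parallel gripper is mounted at the origin on the work surface. World frame = base frame: x ahead of the robot, y to its left, z up, the work surface at z = 0. Lengths are in mm, angles in rad, forces in N, time in s.
With the tool pointing down it reaches from about 275 to 750 mm from the base axis. Payload 10.2 kg.
Tool frame: the origin (TCP) lies at the very end of the fingers, on their centre line; the grasp point (between the pads) lies 19 mm behind it (ctrl.tcp_to_grasp is the distance from the TCP to the grasp point, in mm); z points along the fingers, x is the direction in which the jaws open and shut, and the axes are right-handed (so a half turn about z gives the same grasp; the last joint's range is limited). The gripper opens to 85 mm and grips with 20 to 120 N. Pads are 22 mm wide; open, the fingers measure 114 mm over their backs; the gripper's body (76 mm by 85 mm) begins 54 mm behind the grasp point. The pads swing forward as they close: fully open they stand 13 mm farther back than shut.
Start: joints at [-1.551, 0.313, 1.498, -0, 1.331, -0.223], TCP at [126.208, -509.61, 231.294] pointing down, gripper open.
Joint ranges: [-2.94, 2.94], [-0.97, 2.17], [0.19, 2.56], [-1.23, 4.37], [0.02, 3.11], [-2.88, 2.88]. Speed limits (rad/s): [2.39, 2.39, 3.01, 3.14, 3.14, 3.14].

### API

Orientations are given as a unit quaternion [w, x, y, z].
In Python, from rig import monitor, vision, order, ctrl gives the robot as it stands. The module is installed in compiled form; this text tells all that it offers.
- The arm moves only by the shell command python3 -m pendant 'ROWS' [FORCE]. ROWS is JSON, a list that holds one entry, the list of rows, each a list of 5 numbers: the closure, from -1 (fully open) to 1 (shut), then the shift along the world's x, y, z in m, then the turn about the world's z in degrees. In form: [[[fingers, dx, dy, dz, spin], ...]]. A call has 1 to 20 rows; each row is the pose to reach, as a shift and turn from the pose commanded when the call began; what a row does not reach only later rows make up. A row lasts 1/10 s, in which the tool goes at most 50 mm and 8.59 degrees, less where a joint would pass 70% of its speed; a pose out of reach is approached as far as the arm can. A call with a gripper value outside its range is refused whole. The fingers move at their own pace and stop on an object; FORCE is the grip in N (left out, the last holds). Time passes only in rows, so rows that repeat a pose let the fingers close. It gives the time, the measured TCP pose, the force and the opening at its end, in the units of the state.
- monitor.sense(): the state, without advancing time (a new reading comes with each control period).
- vision.capture(name): name is "side" or "top" or "wrist"; returns (picture, depth): 400x640x3 uint8, red, green, blue; 400x640 float32, mm along the optical axis (not along the pixel's ray), 0 where there is no reading.
- vision.camera_info(name): a dict with "fov_y" (degrees; the focal length in pixels is half the picture's height over the tangent of half this angle, whatever the lens; pixels are square), "cx", "cy" (the principal point, pixels), "R" (3x3) and "t" (3): a world point X has camera coordinates R X + t; the wrist camera has in their place "hand_eye" (4x4, takes a point from camera to tool coordinates, whose origin is the TCP and whose axes are the tool frame's). Camera axes: x right, y down, z forward; pixel columns grow to the right and rows downward; lengths in mm; the calibration is good to about 2 mm. The wrist camera is an equidistant fisheye: a pixel r from the principal point sees the ray r / f radians off the axis. A picture is of the moment at which its call begins: read the wrist's pose just before it. camera_info takes no time and is no camera call.
- order.finish_job(): hands the job in, once; it reports no verdict.
The state is a dict: "time_s": time; "joints": joint angles; "dq": joint speeds; "tau": joint torques, N m; "eef_pos": TCP position; "ee_rot": TCP orientation; "force": force on the tool from outside, world axes, zero at the start; "wrist_torque": the same for the moment, N m; "grip_width": opening from 0.0 (shut) to 1.0 (fully open).
Only numpy, scipy, OpenCV 4.12 (cv2) and the standard library are available. Lean on these libraries where they do the work, as an engineer would, in place of code of your own. Each camera call takes 0.05 s, during which the arm holds its last target.

## Working session

There is one attempt and no reset: what is moved stays moved. The work goes in short steps, Python scripts to look and compute and a shell command to move; the robot and the scene stay as the last step left them, time stands still between calls to the robot, and variables do not carry over. Pictures are saved under pics/ and viewed, and the job is handed in when it is done.

```bash
mkdir -p pics; python3 - <<'E'
from rig import monitor, vision
import cv2,numpy as np
s=monitor.sense();print(s)
for n in("side","top"):
    p,d=vision.capture(n);cv2.imwrite(f"pics/{n}0.png",p[:,:,::-1]);np.savez(f"{n}0.npz",p=p,d=d);print(vision.camera_info(n))
E
```

```text
{'time_s': 0.0, 'joints': array([-1.55142040e+00,  3.13434195e-01,  1.49844016e+00,  2.11417372e-05,
        1.33099423e+00, -2.23410964e-01]), 'dq': array([-0.00221809, -0.00196733,  0.00028124,  0.00045786,  0.00014584,
        0.00061307]), 'tau': array([ 3.89891080e-03, -4.12270260e+01, -2.59735912e+01,  2.81105980e-05,
        4.24543963e-03,  8.22583047e-06]), 'eef_pos': array([ 126.19730925, -509.34321933,  230.74200543]), 'ee_rot': array([-5.01185892e-04,  7.87528831e-01, -6.16277481e-01, -3.94859778e-04]), 'force': array([ 0.78307376,  0.62083806, -0.13764613]), 'wrist_torque': array([0.00885666, 0.00753683, 0.00494462]), 'grip_width': 0.997277552668871}
{'fov_y': 46.12514566207214, 'cx': 319.2821968343372, 'cy': 194.17695791220962, 'R': array([[ 0.89861846, -0.4387028 , -0.00497117],
       [-0.27167844, -0.54752509, -0.79145884],
       [ 0.34449337,  0.71257008, -0.61120225]]), 't': array([-488.37173323,  241.91638058,  525.54420303])}
{'fov_y': 50.73405403369064, 'cx': 316.82832945788624, 'cy': 201.86820540661387, 'R': array([[-0.09339583, -0.99561537, -0.00522012],
       [-0.9682706 ,  0.09204884, -0.23233395],
       [ 0.23179576, -0.01664453, -0.97262207]]), 't': array([100.45648717, 552.09038394, 637.21819317])}
```

View pics/side0.png

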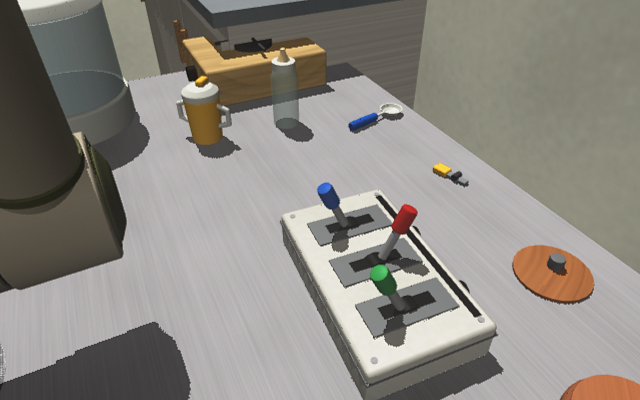

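View pics/top0.png

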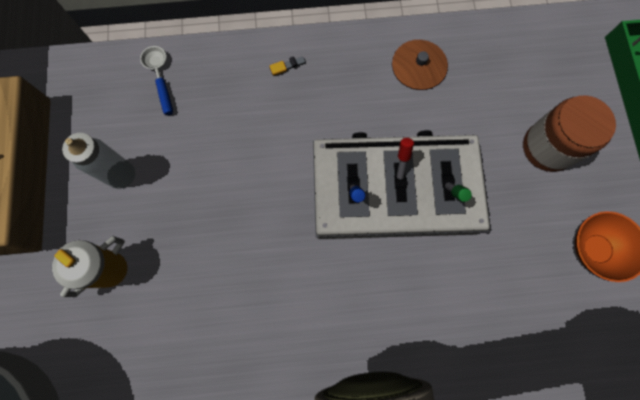

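The top picture shows the box at about (315–488, 137–236). Blue is at (357,195), red in the middle at (405,150), and green on the right, on the -y side, at (463,194).

```bash
cat > h.py <<'E'
import numpy as np,cv2
from rig import vision
def pts(n,d,m):
    i=vision.camera_info(n);f=200/np.tan(np.radians(i['fov_y']/2))
    v,u=np.nonzero(m&(d>0));z=d[v,u]
    c=np.stack([(u-i['cx'])/f*z,(v-i['cy'])/f*z,z],1)
    return (c-i['t'])@i['R']
def plane(n,uv,h):
    i=vision.camera_info(n);f=200/np.tan(np.radians(i['fov_y']/2));R=i['R']
    o=-R.T@i['t'];r=R.T@np.array([(uv[0]-i['cx'])/f,(uv[1]-i['cy'])/f,1]);return o+r*(h-o[2])/r[2]
def grips(n,p,d,b):
    q=p.astype(int);r,g,bl=q[...,0],q[...,1],q[...,2]
    for k,m in(('red',(r>100)&(g<60)&(bl<70)),('green',(g>80)&(r<70)&(bl<100)),('blue',(bl>100)&(r<70)&(g<110))):
        w=np.zeros_like(m);w[b[0]:b[1],b[2]:b[3]]=1
        P=pts(n,d,m&w)
        if len(P): print(n,k,len(P),np.median(P,0).round(),P.min(0).round(),P.max(0).round())
E
python3 - <<'E'
from h import *
for n,b in(("side",(160,330,280,500)),("top",(130,240,310,490))):
    D=np.load(n+"0.npz");p,d=D['p'],D['d'];grips(n,p,d,b)
    P=pts(n,d,np.pad(np.ones((b[1]-b[0],b[3]-b[2]),bool),((b[0],400-b[1]),(b[2],640-b[3]))))
    T=P[(abs(P[:,2]-60)<5)&(P[:,0]>250)];
    (c,s,a)=cv2.minAreaRect(T[:,:2].astype(np.float32));print(n,c,s,a,np.median(T[:,2]))
for uv in((314,139),(478,136),(488,231),(318,236)):print(plane("top",uv,60).round())
E
```

```text
side red 361 [ 611. -101.  129.] [ 600. -108.   58.] [660. -25. 141.]
side green 137 [ 528. -172.  135.] [ 522. -182.   61.] [ 584. -103.  140.]
side blue 93 [543. -13. 138.] [536. -21. 133.] [555.  -3. 142.]
side (579.625244140625, -94.78910827636719) (288.0367736816406, 169.3225555419922) 86.38867950439453 59.678085875159844
top red 89 [622. -97. 139.] [ 614. -106.  134.] [631. -88. 142.]
top green 123 [ 533. -172.  137.] [ 524. -211.   60.] [ 546. -163.  141.]
top blue 124 [546. -12. 139.] [538. -21. 134.] [556.  -4. 144.]
top (581.627685546875, -93.92921447753906) (288.6967468261719, 169.59616088867188) 86.29605865478516 60.021100891623604
[673.  42.  60.]
[ 651. -242.   60.]
[ 485. -228.   60.]
[503.  51.  60.]
```

The box centre is about (580.5, -94.4) with a yaw of about -3.7°. Red is at y=0, green at -80 and blue at +80. I'll shut the fingers and push the red grip from behind, after a stand-off beyond the lever.

```bash
python3 -m pendant '[[[1,0.54,0.41,0,-17.6],[1,0.54,0.41,0,-17.6],[1,0.54,0.41,0,-17.6],[1,0.54,0.41,0,-17.6],[1,0.54,0.41,0,-17.6],[1,0.54,0.41,0,-17.6],[1,0.54,0.41,0,-17.6],[1,0.54,0.41,0,-17.6],[1,0.54,0.41,0,-17.6],[1,0.54,0.41,0,-17.6],[1,0.54,0.41,0,-17.6],[1,0.54,0.41,0,-17.6],[1,0.54,0.41,0,-17.6],[1,0.54,0.41,0,-17.6],[1,0.54,0.41,0,-17.6],[1,0.54,0.41,0,-17.6],[1,0.54,0.41,0,-17.6],[1,0.54,0.41,0,-17.6]]]' 20
```

```text
time_s: 1.9
eef_pos: [665.6, -100.6, 231.7]
ee_rot: [-0.0, -0.683, 0.73, -0.0]
force: [-0.1, -0.8, -0.1]
grip_width: 0.001
```

```bash
python3 -m pendant '[[[1,0.008,0.0,-0.04,0],[1,0.008,0.0,-0.08,0],[1,0.008,0.0,-0.117,0],[1,0.008,0.0,-0.117,0],[1,0.008,0.0,-0.117,0]]]'
python3 - <<'E'
from rig import vision
import cv2
p,d=vision.capture("side");cv2.imwrite("pics/side1.png",cv2.resize(p[100:350,240:540,::-1],None,fx=2,fy=2))
E
```

```text
time_s: 2.4
eef_pos: [674.4, -100.3, 115.8]
ee_rot: [0.0, -0.684, 0.73, -0.001]
force: [0.5, -0.0, 0.9]
grip_width: 0.001
```

View pics/side1.png

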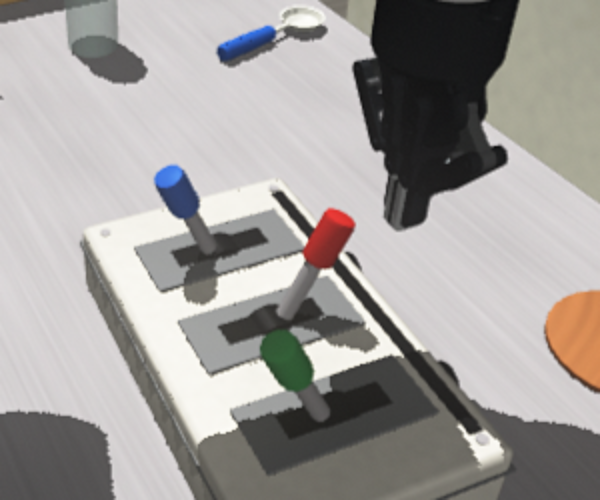

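The fingers stand behind the red grip, which is at (330,238) in the crop, with room to spare. Blue and green are well clear. Next I push red towards the robot.

```bash
python3 -m pendant '[[[1,-0.015,0.001,0,0],[1,-0.03,0.002,0,0],[1,-0.04,0.0026,0,0],[1,-0.05,0.0033,0,0],[1,-0.06,0.004,0,0],[1,-0.07,0.0046,0,0],[1,-0.08,0.0053,0,0],[1,-0.09,0.006,0,0],[1,-0.097,0.0064,0,0],[1,-0.097,0.0064,0,0]]]'
python3 - <<'E'
from h import *
p,d=vision.capture("side");cv2.imwrite("pics/side2.png",cv2.resize(p[100:350,240:540,::-1],None,fx=2,fy=2))
grips("side",p,d,(160,330,280,500))
E
```

```text
time_s: 3.45
eef_pos: [577.4, -93.5, 116.1]
ee_rot: [0.001, -0.684, 0.73, -0.001]
force: [-0.1, 0.2, 1.0]
grip_width: -0.004
side red 229 [ 549. -102.  129.] [ 536. -105.   63.] [606.  -7. 143.]
side green 327 [ 533. -179.  134.] [ 522. -184.  103.] [ 550. -165.  141.]
side blue 94 [548. -22. 130.] [536. -25. 109.] [561.  -4. 141.]
```

View pics/side2.png

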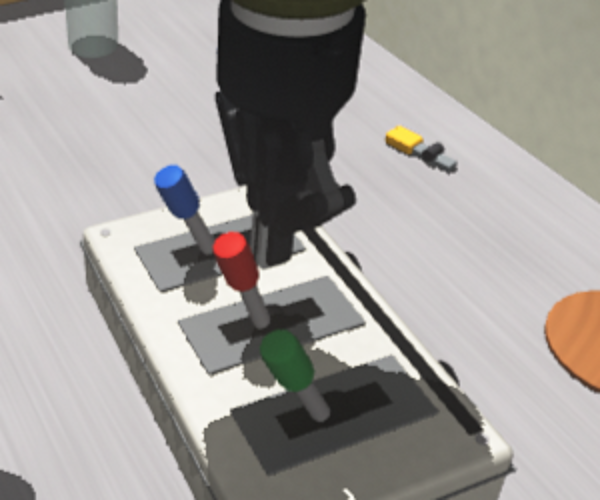

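Red, at (238,262), is nearly off. I'll keep going in small steps until the force shows the stop.

```bash
python3 -m pendant '[[[1,-0.003,0.0002,0,0],[1,-0.006,0.0004,0,0],[1,-0.009,0.0006,0,0]]]'
```

```text
time_s: 3.8
eef_pos: [568.7, -92.7, 114.4]
ee_rot: [0.001, -0.684, 0.729, -0.001]
force: [13.3, -1.0, -2.9]
grip_width: -0.001
```

13 N against the 2–4 N lever resistance, and a tip position as computed for the stop, so red is fully off. I'll back away, rise, and go over to the robot's side of green.

```bash
python3 -m pendant '[[[1,0.02,-0.001,0,0],[1,0.02,-0.001,0.05,0],[1,0.02,-0.001,0.09,0],[1,-0.03,-0.04,0.09,0],[1,-0.088,-0.076,0.09,0],[1,-0.088,-0.076,0.09,0],[1,-0.088,-0.076,0.09,0],[1,-0.088,-0.076,0.045,0],[1,-0.088,-0.076,0.0,0],[1,-0.088,-0.076,0.0,0],[1,-0.088,-0.076,0.0,0]]]'
python3 - <<'E'
from h import *
for n,b in(("side",(160,330,280,500)),("top",(130,240,310,490))):
    p,d=vision.capture(n);cv2.imwrite(f"pics/{n}3.png",p[:,:,::-1]);grips(n,p,d,b)
E
```

```text
time_s: 4.9
eef_pos: [480.7, -168.5, 115.1]
ee_rot: [-0.0, -0.684, 0.729, 0.0]
force: [0.1, 0.3, 1.1]
grip_width: -0.002
side green 290 [ 537. -182.  124.] [ 486. -230.   60.] [ 586. -103.  209.]
top red 141 [538. -92. 137.] [ 529. -120.   61.] [549. -82. 141.]
top green 124 [ 533. -171.  137.] [ 525. -181.  132.] [ 541. -162.  141.]
top blue 131 [546. -12. 139.] [538. -20. 130.] [555.  -3. 144.]
```

View pics/side3.png

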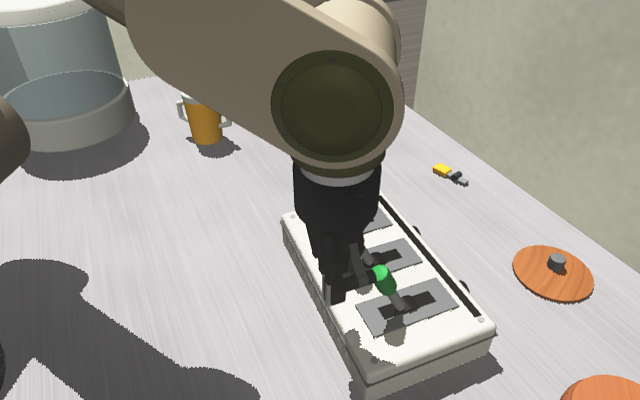

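From the top camera, the red grip (538) lies on the line between green (533) and blue (546), so red is off. The fingers stand on the robot's side of green at (335,295), so I'll push.

```bash
python3 -m pendant '[[[1,0.015,-0.001,0,0],[1,0.03,-0.002,0,0],[1,0.04,-0.0026,0,0],[1,0.05,-0.0033,0,0]]]'; python3 -m pendant '[[[1,0.01,-0.0007,0,0],[1,0.02,-0.0013,0,0],[1,0.03,-0.002,0,0],[1,0.04,-0.0026,0,0],[1,0.047,-0.003,0,0],[1,0.047,-0.003,0,0]]]'
```

```text
time_s: 5.4
eef_pos: [531.3, -172.2, 116.7]
ee_rot: [0.0, -0.684, 0.729, -0.001]
force: [-1.5, 0.2, 2.5]
grip_width: -0.002
time_s: 6.0
eef_pos: [578.2, -175.1, 115.6]
ee_rot: [0.0, -0.684, 0.729, -0.001]
force: [0.8, 0.8, 0.4]
grip_width: -0.001
```

```bash
python3 -m pendant '[[[1,0.003,-0.0002,0,0],[1,0.006,-0.0004,0,0],[1,0.009,-0.0006,0,0]]]'
```

```text
time_s: 6.3
eef_pos: [586.1, -175.5, 114.3]
ee_rot: [-0.0, -0.684, 0.73, 0.0]
force: [-2.4, -0.5, 0.4]
grip_width: 0.002
```

```bash
python3 -m pendant '[[[1,0.0015,-0.0001,0,0],[1,0.003,-0.0002,0,0],[1,0.003,-0.0002,0,0]]]'
```

```text
time_s: 6.6
eef_pos: [588.7, -175.6, 114.1]
ee_rot: [-0.001, -0.684, 0.729, 0.001]
force: [-5.6, -0.6, 0.6]
grip_width: -0.0
```

```bash
python3 -m pendant '[[[1,0.001,-0.0001,0,0],[1,0.002,-0.0001,0,0],[1,0.002,-0.0001,0,0]]]'
```

```text
time_s: 6.9
eef_pos: [589.1, -175.6, 113.9]
ee_rot: [-0.002, -0.684, 0.729, 0.003]
force: [-13.5, 0.6, 3.9]
grip_width: -0.002
```

The tip moved only 0.4 mm of the 2 mm commanded and the force rose to 13.5 N, so green is on its stop. I'll back off, move clear and check.

```bash
python3 -m pendant '[[[1,-0.02,0.001,0,0],[1,-0.025,0.0015,0.05,0],[1,-0.025,0.0015,0.11,0],[1,-0.2,-0.15,0.11,0],[1,-0.2,-0.15,0.11,0],[1,-0.2,-0.15,0.11,0],[1,-0.2,-0.15,0.11,0],[1,-0.2,-0.15,0.11,0],[1,-0.2,-0.15,0.11,0],[1,-0.2,-0.15,0.11,0]]]'
python3 - <<'E'
from h import *
for n,b in(("side",(160,330,280,500)),("top",(130,240,310,490))):
    p,d=vision.capture(n);cv2.imwrite(f"pics/{n}4.png",p[:,:,::-1]);grips(n,p,d,b)
E
```

```text
time_s: 7.9
eef_pos: [391.3, -326.1, 224.6]
ee_rot: [0.0, -0.683, 0.73, -0.001]
force: [-0.4, 0.2, -0.1]
grip_width: -0.003
side green 202 [ 608. -186.  121.] [ 595. -189.   59.] [ 651. -121.  137.]
top red 130 [538. -92. 137.] [ 529. -101.  130.] [546. -82. 142.]
top green 81 [ 619. -176.  138.] [ 612. -186.  133.] [ 627. -168.  142.]
top blue 124 [547. -12. 139.] [538. -21. 133.] [555.  -4. 143.]
```

View pics/top4.png

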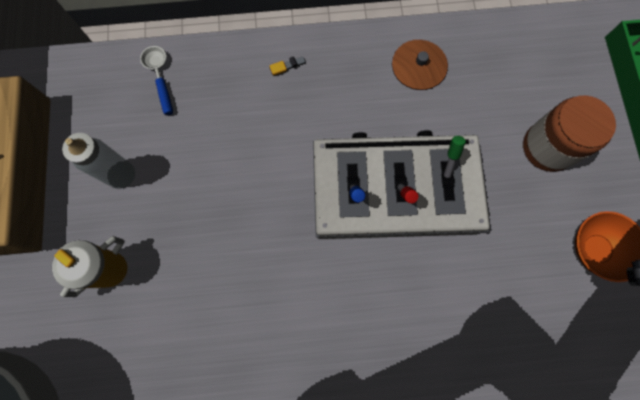

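View pics/side4.png

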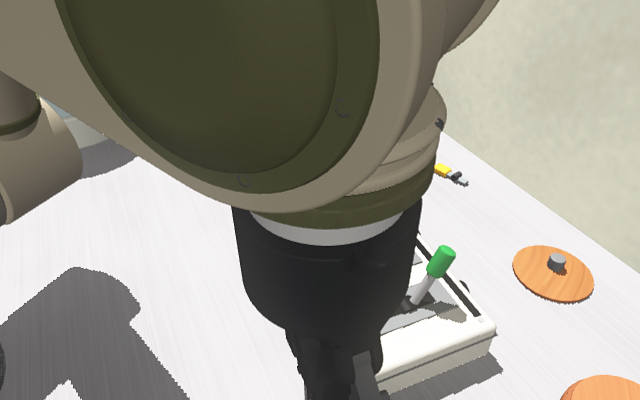

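In the top picture, red at (411,197) and blue at (358,195) are off, and green at (456,147) is on. Green sits +44 mm from its pivot, against +41.5 mm for red when it was on. The arm is touching nothing.

```bash
python3 -c "
from rig import order,monitor
print(monitor.sense()['force']);print(order.finish_job())"
```

```text
[-0.22759285  0.30580343  0.05318172]
the job is handed in; nothing more can be done
None
```

The changeover is done and handed in: red generator fully off first, then green mains fully on, with blue inverter never touched. It took about 8 s of the 38 s allowed.

I pushed each lever with shut fingers until the force showed its end stop: 13 N on red and 13.5 N on green, against the 2–4 N a lever takes.

The last top-camera check agreed:
- **Red:** the grip is 42 mm on the off side of its pivot, in line with blue.
- **Green:** the grip is 44 mm on the on side of its pivot, matching where red stood when it was on.
- **Blue:** the grip is where it started, to within 1 mm.
- **Arm:** clear of everything, with near-zero force.

In the last side picture the arm hid red and blue, so their final positions rest on the top camera alone. No check disagreed.

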